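# Point out the things for a stained slide

### The job

Show a new colleague the three things needed for a stained slide, in the order of use: with the fingertips, point from straight above at the green slide box, then at the small white vial with the red cap, then at the small white coverslip box, each time with the tips about 3 cm above its top and resting there for a good two seconds. Touch nothing and come down over none of the other things; finish still pointing at the coverslip box.

Things in the scene. Friction and masses are not known exactly. Their poses are not given: they have to be found in the camera images.
- slide_box: Closed green box of microscope slides with a pale label on its lid, 31 x 83 x 31 mm (x, y, height), lying flat, its long side along its own y. Origin at the centre of the underside, z up.
- dye_vial: Small white vial with a red cap, 22 mm across, 45 mm tall, upright. Origin at the centre of the underside, z up.
- coverslips: Small white closed box of coverslips, 31 x 31 mm, 23 mm tall. Origin at the centre of the underside, z up.
- bead_vial: Bystander: small white vial with a green cap, 22 mm across, 45 mm tall, upright. Origin at the centre of the underside, z up.
- immersion_oil: Bystander: small amber-coloured bottle with a black cap, 28 mm across, 62 mm tall, upright. Origin at the centre of the underside, z up.
- filter_cube_b: Bystander: black filter cube with a white label on top, 37 x 43 mm, 41 mm tall. Origin at the centre of the underside, z up.
- mirror_mount: Bystander: black square mirror mount standing on edge, 38 x 48 mm, 48 mm tall. Origin at the centre of the underside, z up.

How it is judged:
By the outcome, as a careful person would: the job done as asked, in the order asked, and still so for the second after the job is handed in, with the robot touching nothing.
It also fails if it takes over 51 s, if anything falls off the work surface, if the arm or the gripper's body presses on something with over 40 N, if the wrist force passes 120 N, or if a joint passes its speed limit or range.

### The arm

A 7-joint arm with a two-finger parallel gripper is mounted at the origin on a cart in front of the work surface, level with it; the furniture and walls round the work are solid. World frame = base frame: x ahead of the robot, y to its left, z up, the work surface at z = 0. Lengths are in m, angles in rad, forces in N, time in s.
With the tool pointing down it reaches from about 0.4 to 0.9 m from the base axis. Payload 5.6 kg.
Tool frame: the origin (TCP) lies midway between the tips of the shut fingers; the grasp point (between the pads) lies 19 mm behind it; z points along the fingers, y is the line along which they close (so a half turn about z gives the same grasp; the last joint's range is limited). The gripper opens to 92 mm and grips with 3 to 60 N. Pads are 20 mm wide; open, the fingers measure 128 mm over their backs; the gripper's body (75 mm by 189 mm) begins 69 mm behind the grasp point.
Start: joints at [1.127, 0.468, -0.012, 1.603, 0.006, 1.071, -0.056], TCP at [0.254, -0.599, 0.215] pointing down, gripper open.
Joint ranges: [-2.53, 2.53], [-0.31, 2.02], [-1.57, 1.55], [0.28, 2.44], [-1.29, 4.43], [0.15, 1.84], [-2.92, 2.92]. Speed limits (rad/s): [2.57, 2.57, 3.14, 3.14, 3.14, 3.14, 3.14].

### API

Orientations are given as a unit quaternion [w, x, y, z].
In Python, from plant import read_state, read_camera, get_calibration, close_job gives the robot as it stands.
- The arm moves only by the tool jog_arm, never from a script. Its argument "targets" is one flat list of numbers, 4 for each row, row after row: the shift along the tool's x, y, z in cm, then the turn about the tool's z in degrees. In form: [x, y, z, twist, x, y, z, twist, ...]. A call has 1 to 5 rows; each row is the pose to reach, as a shift and turn from the pose commanded when the call began, along the tool's axes at that moment; what a row does not reach only later rows make up. A row lasts 1/10 s, in which the tool goes at most 50 mm and 8.59 degrees, less where a joint would pass 70% of its speed; a pose out of reach is approached as far as the arm can. A call with a gripper value outside its range is refused whole. "hand" is the opening, from 0 (shut) to 1 (fully open), set as the call begins (left out, the last holds). The fingers move at their own pace and stop on an object; "grip_force" is the grip in N (left out, the last holds). Time passes only in rows, so rows that repeat a pose let the fingers close. It gives the time, the measured TCP pose, the force, the opening and the grip force at its end, in the units of the state.
- read_state(): the state, without advancing time (a new reading comes with each control period).
- read_camera(name): name is "scene" or "top" or "wrist"; returns (picture, depth): 384x512x3 uint8, red, green, blue; 384x512 float32, m along the optical axis (not along the pixel's ray), 0 where there is no reading.
- get_calibration(name): a dict with "K" (3x3 intrinsics, pixels), "dist_coeffs" ([k1, k2, p1, p2, k3] as OpenCV has them; the pictures are not rectified), "R" (3x3) and "t" (3): a world point X has camera coordinates R X + t. Camera axes: x right, y down, z forward; pixel columns grow to the right and rows downward; lengths in m; the calibration is good to about 2 mm. A picture is of the moment at which its call begins: read the wrist's pose just before it. get_calibration takes no time and is no camera call; for the wrist camera it gives the pose at the moment of the call.
- close_job(): hands the job in; it is judged then, once.
The state is a dict: "time_s": time; "joint_positions": joint angles; "joint_vel": joint speeds; "tau": joint torques, N m; "tcp_pos": TCP position; "tool_rot": TCP orientation; "contact_force": force on the tool from outside, world axes, zero at the start; "torque": the same for the moment, N m; "opening": finger opening in m; "finger_force": force on a finger pad.
Only numpy, scipy, OpenCV 4.12 (cv2) and the standard library are available. Lean on these libraries where they do the work, as an engineer would, in place of code of your own. Each camera call takes 0.05 s, during which the arm holds its last target. There are 200 camera calls.

## Working session

There is one attempt and no reset: what is moved stays moved. The work goes in short steps, Python scripts to look and compute and a tool call to move; the robot and the scene stay as the last step left them, time stands still between calls to the robot, and variables do not carry over. Pictures are saved under pics/ and viewed, at most 10 in all, crops included, and the job is handed in when it is done.

Besides the shell and the picture viewer there is one more tool, called after "Call:" in YAML: its name, and indented under it one key for each argument. jog_arm: Moves the arm, as the interface text tells. Its arguments: {"type":"object","properties":{"targets":{"type":"array"},"hand":{"type":"number"},"grip_force":{"type":"number"}},"required":["targets"]}

```bash
mkdir -p pics; python3 - <<'E'
from plant import *
import cv2,numpy as np
for n in("top","scene"):
    p,d=read_camera(n); np.savez(f"{n}.npz",p=p,d=d); cv2.imwrite(f"pics/{n}1.png",cv2.resize(p[:,:,::-1],(800,600)))
    c=get_calibration(n); print(n,c)
s=read_state();print(s['time_s'],s['tcp_pos'],s['tool_rot'],s['opening'])
E
```

```text
top {'K': array([[461.16250726,   0.        , 252.38297224],
       [  0.        , 461.16250726, 188.35563834],
       [  0.        ,   0.        ,   1.        ]]), 'dist_coeffs': array([-0.02757703,  0.        ,  0.        ,  0.        ,  0.        ]), 'R': array([[-0.02006438, -0.99974076, -0.01076254],
       [-0.98524572,  0.02160118, -0.16977707],
       [ 0.16996554,  0.00719728, -0.98542372]]), 't': array([0.09488058, 0.53672497, 0.84478696])}
scene {'K': array([[411.86918719,   0.        , 255.82960996],
       [  0.        , 411.86918719, 200.03307765],
       [  0.        ,   0.        ,   1.        ]]), 'dist_coeffs': array([0.03621968, 0.        , 0.        , 0.        , 0.        ]), 'R': array([[ 0.82135236, -0.57040091,  0.00480682],
       [-0.40014479, -0.58215567, -0.70779864],
       [ 0.40652731,  0.57942866, -0.70639789]]), 't': array([-0.38302291,  0.29699925,  0.62360695])}
0.1 [ 0.25336404 -0.59801517  0.21373971] [-7.59696489e-04  9.79985931e-01  1.99065199e-01 -2.10766732e-04] 0.09214882711367253
```

View pics/top1.png

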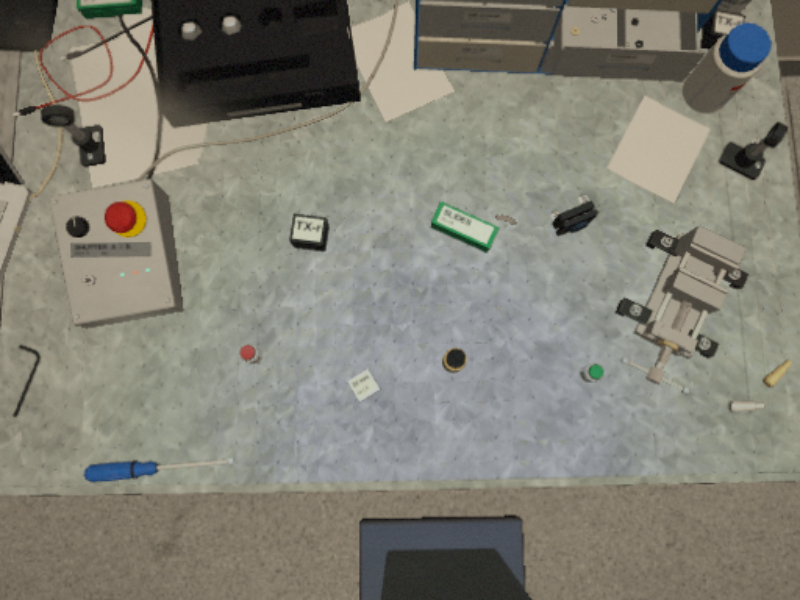

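View pics/scene1.png

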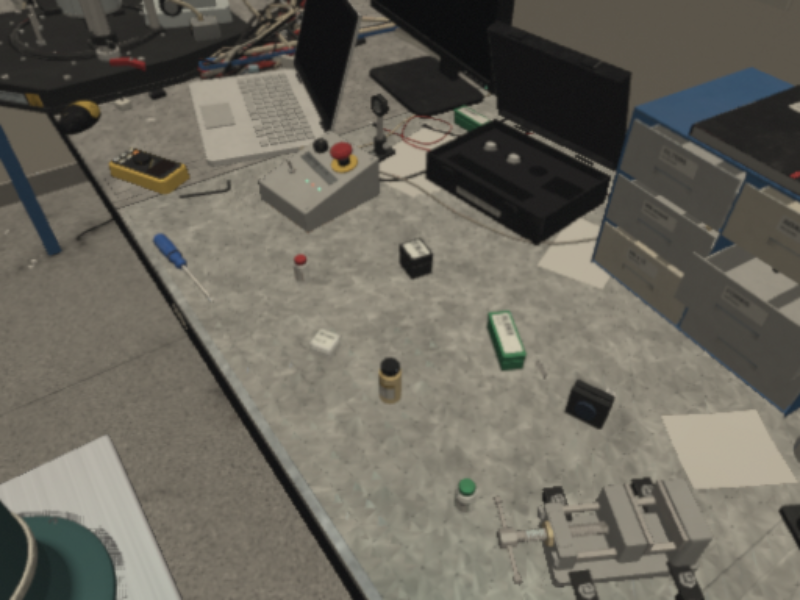

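The top view shows, in 800x600 pixels, the slide box at (465,225), the red cap at (248,353), the coverslips at (363,385), the oil at (456,359), the bead vial at (596,372), the cube at (309,231) and the mirror mount at (575,214). The scene view shows the same objects: slide box (507,333), red cap (300,259), coverslips (324,341). Next I triangulate.

```bash
python3 - <<'E'
from plant import *
import cv2,numpy as np
from scipy.spatial.transform import Rotation as Ro
P={'slide':((465,225),(507,333)),'red':((248,353),(300,259)),'cover':((363,384),(325,340)),'oil':((456,358),(390,367)),'bead':((596,372),(467,487)),'cube':((310,230),(416,247)),'mirror':((575,214),(592,388))}
C={n:get_calibration(n) for n in('top','scene')}; D={n:np.load(n+'.npz')['d'] for n in C}
def und(n,p): return cv2.undistortPoints(np.array([[p]],float),C[n]['K'],C[n]['dist_coeffs'])[0,0]
s=read_state();q=s['tool_rot'];R=Ro.from_quat(np.roll(q,-1)).as_matrix();print(R.round(3))
for k,v in P.items():
    px=[(np.array(a)+.5)/1.5625-.5 for a in v]; u=[und(n,p) for n,p in zip(C,px)]
    M=[np.c_[C[n]['R'],C[n]['t']] for n in C]
    X=cv2.triangulatePoints(*M,*[a.reshape(2,1) for a in u]).ravel();X=X[:3]/X[3]
    o=[]
    for n,p,a in zip(C,px,u):
        i,j=np.round(p).astype(int);z=np.median(D[n][j-1:j+2,i-1:i+2]);o.append((C[n]['R'].T@(np.r_[a,1]*z-C[n]['t'])).round(3))
    print(k,X.round(3),o,'tool cm',(R.T@(X-s['tcp_pos'])*100).round(1))
E
```

```text
[[ 0.921  0.39  -0.001]
 [ 0.39  -0.921  0.001]
 [-0.    -0.002 -1.   ]]
slide [ 0.631 -0.009  0.032] [array([ 0.63 , -0.008,  0.03 ]), array([ 0.633, -0.008,  0.03 ])] tool cm [ 57.7 -39.5  18.2]
red [0.471 0.264 0.046] [array([0.47 , 0.265, 0.044]), array([0.472, 0.264, 0.046])] tool cm [ 53.7 -70.9  16.9]
cover [0.431 0.125 0.022] [array([0.431, 0.125, 0.021]), array([0.432, 0.125, 0.022])] tool cm [ 44.6 -59.6  19.3]
oil [0.458 0.011 0.059] [array([0.457, 0.012, 0.061]), array([0.457, 0.008, 0.063])] tool cm [ 42.6 -48.1  15.5]
bead [ 0.439 -0.16   0.044] [array([ 0.438, -0.159,  0.044]), array([ 0.439, -0.161,  0.046])] tool cm [ 34.2 -33.   17. ]
cube [0.624 0.187 0.05 ] [array([0.626, 0.189, 0.038]), array([0.631, 0.196, 0.041])] tool cm [ 64.7 -57.9  16.5]
mirror [ 0.637 -0.146  0.053] [array([ 0.637, -0.146,  0.045]), array([ 0.643, -0.144,  0.049])] tool cm [ 53.  -26.7  16.1]
```

Call:
jog_arm:
  targets: [1.5,-1,0,0,4.5,-3,0,0,7.5,-5,0,0,11,-7.5,0,0,14.5,-10,0,0]
  hand: 0

```text
time_s: 0.6
tcp_pos: [0.3492, -0.447, 0.2144]
tool_rot: [-0.0, 0.98, 0.199, 0.0]
contact_force: [-0.2, -0.8, 0.7]
opening: 0.0535
finger_force: 0.0
```

Call:
jog_arm:
  targets: [3,-2,0,0,6,-4,0,0,9,-6,0,0,12,-8,0,0,15,-10,0,0]

```text
time_s: 1.1
tcp_pos: [0.4478, -0.2964, 0.2146]
tool_rot: [-0.0, 0.98, 0.2, -0.0]
contact_force: [0.9, -0.5, -0.1]
opening: 0.0142
finger_force: 0.0
```

Call:
jog_arm:
  targets: [3,-2,0,0,6,-4,0,0,9,-6,0,0,12,-8,0,0,15,-10,0,0]

```text
time_s: 1.6
tcp_pos: [0.5464, -0.1458, 0.2145]
tool_rot: [-0.0, 0.98, 0.2, -0.0]
contact_force: [0.7, -0.5, -0.7]
opening: 0.0008
finger_force: 0.0
```

Call:
jog_arm:
  targets: [3,-2,0,0,6,-4,0,0,9,-6.5,0,0,12,-8.5,0,0,13.2,-9.5,0,0]

```text
time_s: 2.1
tcp_pos: [0.6311, -0.0043, 0.2144]
tool_rot: [-0.001, 0.979, 0.202, 0.0]
contact_force: [-0.2, -0.5, 0.8]
opening: 0.0005
finger_force: 0.0
```

Call:
jog_arm:
  targets: [-0.1,0.2,2,0,-0.2,0.4,5,0,-0.2,0.4,8,0,-0.2,0.4,10,0,-0.2,0.4,11,0]

```text
time_s: 2.6
tcp_pos: [0.6284, -0.0145, 0.1024]
tool_rot: [-0.0, 0.98, 0.199, -0.002]
contact_force: [-0.6, 0.1, 0.8]
opening: 0.0004
finger_force: 0.0
```

```bash
python3 - <<'E'
from plant import *
import cv2,numpy as np
c=get_calibration('wrist');s=read_state();p,d=read_camera('wrist')
def pr(X):
    return cv2.projectPoints(np.array([X],float),cv2.Rodrigues(c['R'])[0],c['t'],c['K'],c['dist_coeffs'])[0].ravel()
print(s['tcp_pos'],pr([.631,-.008,.031]),pr(s['tcp_pos']))
a=pr([.631,-.008,.031]); im=p[:,:,::-1].copy(); cv2.drawMarker(im,tuple(int(v) for v in a),(255,0,255))
cv2.imwrite("pics/w1.png",im)
E
```

```text
[ 0.62837926 -0.01452354  0.10236608] [246.24938634 191.04582028] [252.0800279  231.19860152]
```

View pics/w1.png

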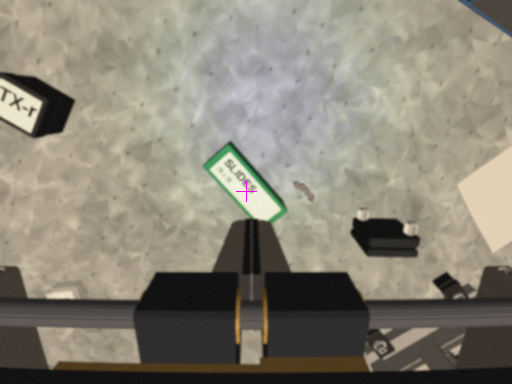

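The wrist view shows the slide box centre at (246,190), which matches the estimate. The TCP is about 7 mm off, so I correct that and go down.

Call:
jog_arm:
  targets: [0.3,-0.3,1.5,0,0.5,-0.5,3,0,0.5,-0.5,4.1,0,0.5,-0.5,4.1,0,0.5,-0.5,4.1,0]

```text
time_s: 3.15
tcp_pos: [0.6331, -0.0077, 0.0634]
tool_rot: [0.0, 0.98, 0.199, -0.0]
contact_force: [0.6, -0.7, 0.4]
opening: 0.0002
finger_force: 0.0
```

Call:
jog_arm:
  targets: [0,0,0,0,0,0,0,0,0,0,0,0,0,0,0,0,0,0,0,0]

```text
time_s: 3.65
tcp_pos: [0.6332, -0.0077, 0.0638]
tool_rot: [0.0, 0.98, 0.199, 0.0]
contact_force: [-0.5, -0.2, 0.1]
opening: 0.0002
finger_force: 0.0
```

Call:
jog_arm:
  targets: [-0.2,-0.1,0.2,0,-0.2,-0.1,0.2,0,-0.2,-0.1,0.2,0,-0.2,-0.1,0.2,0,-0.2,-0.1,0.2,0]

```text
time_s: 4.15
tcp_pos: [0.6309, -0.0075, 0.0616]
tool_rot: [0.0, 0.98, 0.199, 0.0]
contact_force: [0.3, 0.7, -0.8]
opening: 0.0003
finger_force: 0.0
```

Call:
jog_arm:
  targets: [0,0,0,0,0,0,0,0,0,0,0,0,0,0,0,0,0,0,0,0]

```text
time_s: 4.65
tcp_pos: [0.6309, -0.0075, 0.0616]
tool_rot: [0.0, 0.98, 0.199, -0.0]
contact_force: [0.1, -0.8, -1.0]
opening: 0.0006
finger_force: 0.0
```

Call:
jog_arm:
  targets: [0,0,0,0,0,0,0,0,0,0,0,0,0,0,0,0,0,0,0,0]

```text
time_s: 5.15
tcp_pos: [0.6309, -0.0075, 0.0615]
tool_rot: [0.0, 0.98, 0.199, -0.0]
contact_force: [0.1, 0.1, 0.5]
opening: 0.0004
finger_force: 0.0
```

Call:
jog_arm:
  targets: [0,0,0,0,0,0,0,0,0,0,0,0,0,0,0,0,0,0,0,0]

```text
time_s: 5.65
tcp_pos: [0.6309, -0.0075, 0.0616]
tool_rot: [0.0, 0.98, 0.199, -0.0]
contact_force: [0.3, 0.1, 0.9]
opening: 0.0004
finger_force: 0.0
```

Call:
jog_arm:
  targets: [0,0,0,0,0,0,0,0,0,0,0,0,0,0,0,0,0,0,0,0]

```text
time_s: 6.15
tcp_pos: [0.6309, -0.0075, 0.0616]
tool_rot: [-0.0, 0.98, 0.199, -0.0]
contact_force: [0.6, -0.7, -0.5]
opening: -0.0
finger_force: 0.0
```

Call:
jog_arm:
  targets: [0,0,0,0,0,0,0,0,0,0,0,0,0,0,0,0,0,0,0,0]

```text
time_s: 6.65
tcp_pos: [0.6309, -0.0075, 0.0616]
tool_rot: [0.0, 0.98, 0.199, -0.0]
contact_force: [0.0, 0.0, -1.1]
opening: 0.0004
finger_force: 0.0
```

Call:
jog_arm:
  targets: [0,0,0,0,0,0,0,0,0,0,0,0,0,0,0,0,0,0,0,0]

```text
time_s: 7.15
tcp_pos: [0.6309, -0.0075, 0.0616]
tool_rot: [0.0, 0.98, 0.199, 0.0]
contact_force: [-0.3, -0.2, -0.4]
opening: 0.0006
finger_force: 0.0
```

Call:
jog_arm:
  targets: [0,0,-2,0,0,0,-5,0,0,0,-9,0,0,0,-13,0,0,0,-14,0]

```text
time_s: 7.65
tcp_pos: [0.6335, -0.0072, 0.2068]
tool_rot: [0.001, 0.98, 0.199, 0.004]
contact_force: [0.1, -0.1, 0.2]
opening: 0.0005
finger_force: 0.0
```

Call:
jog_arm:
  targets: [-0.3,-2,0,0,-0.7,-5,0,0,-1.2,-9,0,0,-1.7,-13,0,0,-2.2,-17,0,0]

```text
time_s: 8.15
tcp_pos: [0.541, 0.1425, 0.1994]
tool_rot: [-0.0, 0.98, 0.2, -0.002]
contact_force: [1.7, 1.4, 0.1]
opening: 0.0004
finger_force: 0.0
```

Call:
jog_arm:
  targets: [-0.5,-4,0,0,-1,-8,0,0,-1.5,-12,0,0,-1.9,-14.3,0,0,-1.9,-14.3,0,0]

```text
time_s: 8.65
tcp_pos: [0.4661, 0.2687, 0.1998]
tool_rot: [-0.0, 0.979, 0.203, -0.002]
contact_force: [0.5, 0.3, -0.6]
opening: 0.0004
finger_force: 0.0
```

Call:
jog_arm:
  targets: [0,0,1,0,0,0,3,0,0,0,6,0,0,0,8,0,0,0,8,0]

```text
time_s: 9.15
tcp_pos: [0.4689, 0.2616, 0.1174]
tool_rot: [0.001, 0.98, 0.198, -0.004]
contact_force: [-1.0, -0.2, 0.7]
opening: 0.0002
finger_force: 0.0
```

```bash
cat > w.py <<'E'
from plant import *
import cv2,numpy as np,sys
from scipy.spatial.transform import Rotation as Ro
X=np.array([float(v) for v in sys.argv[2:5]])
c=get_calibration('wrist');s=read_state();p,d=read_camera('wrist')
def pr(X):
    return cv2.projectPoints(np.array([X],float),cv2.Rodrigues(c['R'])[0],c['t'],c['K'],c['dist_coeffs'])[0].ravel()
a=pr(X);R=Ro.from_quat(np.roll(s['tool_rot'],-1)).as_matrix()
print(s['time_s'],s['tcp_pos'],a,'to 3cm above, tool cm',R.T@(X+[0,0,.03]-s['tcp_pos'])*100)
im=p[:,:,::-1].copy(); cv2.drawMarker(im,tuple(int(v) for v in a),(255,0,255))
cv2.imwrite(sys.argv[1],im)
E
python3 w.py pics/w2.png .471 .2645 .045
```

```text
9.15 [0.46894136 0.26160168 0.11742265] [249.51569905 192.44054171] to 3cm above, tool cm [ 0.33640007 -0.1926324   4.23944872]
```

View pics/w2.png

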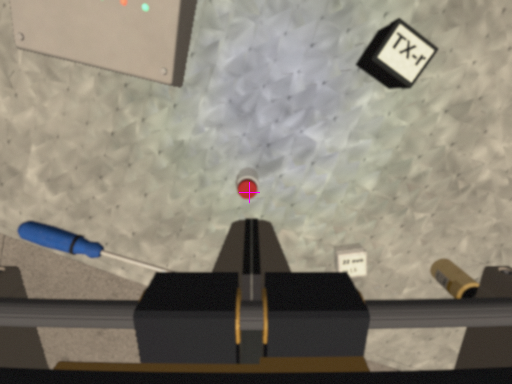

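The red cap is at (248,189), 3 px from the estimate. I go down with a small correction.

Call:
jog_arm:
  targets: [0.2,-0.1,1.5,0,0.4,-0.2,3,0,0.4,-0.2,4.1,0,0.4,-0.2,4.1,0,0.4,-0.2,4.1,0]

```text
time_s: 9.7
tcp_pos: [0.4738, 0.2682, 0.0803]
tool_rot: [0.0, 0.98, 0.199, -0.0]
contact_force: [0.1, 0.1, 0.3]
opening: 0.0006
finger_force: 0.0
```

Call:
jog_arm:
  targets: [0,0,0,0,0,0,0,0,0,0,0,0,0,0,0,0,0,0,0,0]

```text
time_s: 10.2
tcp_pos: [0.474, 0.2681, 0.0807]
tool_rot: [-0.0, 0.98, 0.199, 0.0]
contact_force: [-0.2, 0.0, 0.1]
opening: 0.0005
finger_force: 0.0
```

Call:
jog_arm:
  targets: [-0.3,0.2,0.5,0,-0.3,0.2,0.5,0,-0.3,0.2,0.5,0,-0.3,0.2,0.5,0,-0.3,0.2,0.5,0]

```text
time_s: 10.7
tcp_pos: [0.472, 0.2652, 0.0756]
tool_rot: [-0.0, 0.98, 0.199, 0.0]
contact_force: [0.1, -0.6, 0.3]
opening: 0.0002
finger_force: 0.0
```

Call:
jog_arm:
  targets: [0,0,0,0,0,0,0,0,0,0,0,0,0,0,0,0,0,0,0,0]

```text
time_s: 11.2
tcp_pos: [0.472, 0.2651, 0.0756]
tool_rot: [0.0, 0.98, 0.199, -0.0]
contact_force: [-0.1, 0.8, 0.6]
opening: 0.0005
finger_force: 0.0
```

Call:
jog_arm:
  targets: [0,0,0,0,0,0,0,0,0,0,0,0,0,0,0,0,0,0,0,0]

```text
time_s: 11.7
tcp_pos: [0.472, 0.2651, 0.0755]
tool_rot: [0.0, 0.98, 0.199, -0.0]
contact_force: [0.4, -0.5, 0.5]
opening: 0.0004
finger_force: 0.0
```

Call:
jog_arm:
  targets: [0,0,0,0,0,0,0,0,0,0,0,0,0,0,0,0,0,0,0,0]

```text
time_s: 12.2
tcp_pos: [0.472, 0.2651, 0.0756]
tool_rot: [0.0, 0.98, 0.199, -0.0]
contact_force: [-0.0, -0.7, 0.0]
opening: 0.0002
finger_force: 0.0
```

Call:
jog_arm:
  targets: [0,0,0,0,0,0,0,0,0,0,0,0,0,0,0,0,0,0,0,0]

```text
time_s: 12.7
tcp_pos: [0.472, 0.2651, 0.0756]
tool_rot: [0.0, 0.98, 0.199, -0.0]
contact_force: [0.6, -0.1, -0.9]
opening: 0.0003
finger_force: 0.0
```

Call:
jog_arm:
  targets: [0,0,0,0,0,0,0,0,0,0,0,0,0,0,0,0,0,0,0,0]

```text
time_s: 13.2
tcp_pos: [0.472, 0.2651, 0.0756]
tool_rot: [0.0, 0.98, 0.199, -0.0]
contact_force: [0.3, 0.5, -0.9]
opening: 0.0007
finger_force: 0.0
```

Call:
jog_arm:
  targets: [0,0,0,0,0,0,0,0,0,0,0,0,0,0,0,0,0,0,0,0]

```text
time_s: 13.7
tcp_pos: [0.472, 0.2651, 0.0756]
tool_rot: [0.0, 0.98, 0.199, -0.0]
contact_force: [-0.6, 0.3, -0.0]
opening: 0.0006
finger_force: 0.0
```

Call:
jog_arm:
  targets: [0,0,-2,0,0,0,-5,0,0,0,-9,0,0,0,-12,0,0,0,-12,0]

```text
time_s: 14.2
tcp_pos: [0.4743, 0.2668, 0.2]
tool_rot: [-0.001, 0.98, 0.199, 0.004]
contact_force: [0.0, 0.1, 1.0]
opening: 0.0004
finger_force: 0.0
```

Call:
jog_arm:
  targets: [-1.4,1.7,0,0,-4,5,0,0,-6.6,8.1,0,0,-9.2,11.3,0,0,-9.2,11.3,0,0]

```text
time_s: 14.7
tcp_pos: [0.4296, 0.1198, 0.1945]
tool_rot: [0.001, 0.981, 0.196, -0.002]
contact_force: [0.8, -0.0, 0.6]
opening: 0.0002
finger_force: 0.0
```

Call:
jog_arm:
  targets: [0,0,2,0,0,0,5,0,0,0,8,0,0,0,10,0,0,0,10,0]

```text
time_s: 15.2
tcp_pos: [0.4291, 0.1252, 0.0929]
tool_rot: [-0.0, 0.98, 0.199, -0.003]
contact_force: [-0.9, -1.1, -0.1]
opening: 0.0004
finger_force: 0.0
```

```bash
python3 w.py pics/w3.png .4315 .125 .022
```

```text
15.2 [0.42908095 0.12517417 0.09286245] [253.0701772  194.01461226] to 3cm above, tool cm [0.24052755 0.11637739 4.08470552]
```

View pics/w3.png

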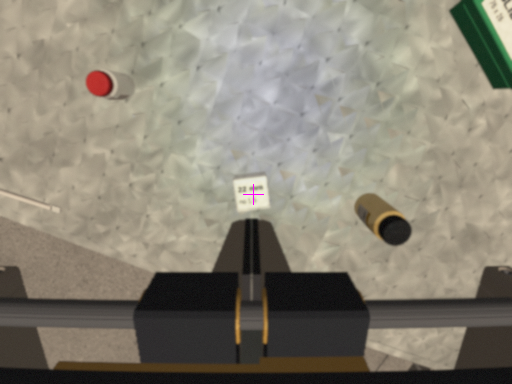

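The coverslip box is centred at (252,193), right on the marker. I go down.

Call:
jog_arm:
  targets: [0,0,1.5,0,0,0,3,0,0,0,4,0,0,0,4,0,0,0,4,0]

```text
time_s: 15.75
tcp_pos: [0.4318, 0.1255, 0.0562]
tool_rot: [-0.0, 0.98, 0.199, 0.0]
contact_force: [-0.2, -0.1, 1.3]
opening: 0.0006
finger_force: 0.0
```

Call:
jog_arm:
  targets: [0,0,0,0,0,0,0,0,0,0,0,0,0,0,0,0,0,0,0,0]

```text
time_s: 16.25
tcp_pos: [0.4314, 0.1251, 0.0557]
tool_rot: [0.0, 0.98, 0.199, 0.0]
contact_force: [-0.7, 0.4, 0.0]
opening: 0.0005
finger_force: 0.0
```

Call:
jog_arm:
  targets: [0,0,0.3,0,0,0,0.3,0,0,0,0.3,0,0,0,0.3,0,0,0,0.3,0]

```text
time_s: 16.75
tcp_pos: [0.4313, 0.1252, 0.0526]
tool_rot: [0.0, 0.98, 0.199, -0.0]
contact_force: [-0.5, -0.4, 0.6]
opening: 0.0003
finger_force: 0.0
```

Call:
jog_arm:
  targets: [0,0,0,0,0,0,0,0,0,0,0,0,0,0,0,0,0,0,0,0]

```text
time_s: 17.25
tcp_pos: [0.4313, 0.1252, 0.0526]
tool_rot: [0.0, 0.98, 0.199, -0.0]
contact_force: [-0.3, -0.1, 0.1]
opening: 0.0004
finger_force: 0.0
```

Call:
jog_arm:
  targets: [0,0,0,0,0,0,0,0,0,0,0,0,0,0,0,0,0,0,0,0]

```text
time_s: 17.75
tcp_pos: [0.4313, 0.1252, 0.0526]
tool_rot: [0.0, 0.98, 0.199, -0.0]
contact_force: [0.6, 1.0, 0.3]
opening: 0.0007
finger_force: 0.0
```

Call:
jog_arm:
  targets: [0,0,0,0,0,0,0,0,0,0,0,0,0,0,0,0,0,0,0,0]

```text
time_s: 18.25
tcp_pos: [0.4313, 0.1252, 0.0526]
tool_rot: [0.0, 0.98, 0.199, -0.0]
contact_force: [0.4, 0.2, 0.4]
opening: 0.0001
finger_force: 0.0
```

Call:
jog_arm:
  targets: [0,0,0,0,0,0,0,0,0,0,0,0,0,0,0,0,0,0,0,0]

```text
time_s: 18.75
tcp_pos: [0.4314, 0.1252, 0.0526]
tool_rot: [0.0, 0.98, 0.199, -0.0]
contact_force: [-0.2, -0.2, 0.2]
opening: 0.0004
finger_force: 0.0
```

Call:
jog_arm:
  targets: [0,0,0,0,0,0,0,0,0,0,0,0,0,0,0,0,0,0,0,0]

```text
time_s: 19.25
tcp_pos: [0.4313, 0.1252, 0.0525]
tool_rot: [0.0, 0.98, 0.199, -0.0]
contact_force: [0.6, -0.7, 0.4]
opening: 0.0004
finger_force: 0.0
```

Call:
jog_arm:
  targets: [0,0,0,0,0,0,0,0,0,0,0,0,0,0,0,0,0,0,0,0]

```text
time_s: 19.75
tcp_pos: [0.4313, 0.1251, 0.0526]
tool_rot: [0.0, 0.98, 0.199, -0.0]
contact_force: [0.2, 0.9, -0.8]
opening: 0.0004
finger_force: 0.0
```

```bash
python3 -c "
from plant import *
print(read_state()['tcp_pos'],close_job())"
```

```text
the job is handed in; nothing more can be done
[0.4313448  0.12514982 0.05255251] None
```

I pointed at the slide box, the red-capped vial and the coverslip box in that order, each from about 3 cm above for about 3 s, with no contact seen in the force readings, and handed the job in at about 20 s still pointing at the coverslip box.

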